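Close a packed soap case: inner flap down, then cover

TASK

The black case on the packing bench is full of soap: push its upright orange inner flap fully down flat over the soaps, and then, with the green cover still open until that is done, swing the green cover over and press it fully shut. Just push with the fingers, there is nothing to grip: the case must not be lifted or shoved along the bench, and the loose things around it must stay where they are.

Things in the scene. Friction and masses are not known exactly. Their poses are not given: they have to be found in the camera images.
- crate: Black open-topped plastic case, packed with cream soap bars, standing loose on the bench (about 3.2 kg; friction holds it against light pushes). Outside 240 (its x) by 170 (its y) by 90 mm high, walls 6 mm, soap tops at 73 mm. Origin: centre of its underside; z up. The flap is hinged along its -y wall, the cover along its +y wall; both hinge lines run along its x.
- flap (a joint): Angle of the orange flap, rad: 0 = folded flat over the soaps (its upper face 4 mm below the case's rim), 1.57 = upright, stop at 1.8 (leaning outward). It starts about upright. Stiff hinge: it stays where it is left and takes about 1 N at its edge to move, so it must be pushed all the way down.
- flap_hinge (a point): Middle of the flap's hinge line, inside the case's -y wall: at x 0, y -75, z 84 mm in the case's frame. Its axes turn with the flap: y runs from the hinge to the free edge, z out of the face that is uppermost when folded (the outer face, towards the case's -y, when upright).
- flap_edge (a point): Middle of the flap's free edge, 110 mm from its hinge. The flap is an orange plate, 216 mm along the hinge, 110 mm deep, 4 mm thick (this point lies at mid-thickness).
- cover (a joint): Angle of the green cover, rad: 0 = shut flat on the case's rim, 1.57 = upright, stop at 2.1. It starts open, leaning outward (towards the case's +y). Stiff hinge: it stays where it is left and takes about 2 to 4 N at its edge to move, so it must be pushed all the way down. It jams against the flap if the flap is still up.
- cover_hinge (a point): Middle of the cover's hinge line, on the +y rim: at x 0, y +85, z 91 mm in the case's frame. Its axes turn with the cover: -y runs from the hinge to the free edge, z out of the face that is uppermost when shut (the outer face, towards the case's +y, when open).
- cover_edge (a point): Middle of the cover's free edge, 170 mm from its hinge, on the inner (under) face. The cover is a flat green plate, 240 mm along the hinge, 170 mm deep, 6 mm thick, without a handle; its outer face lies 6 mm from the hinge line along the point's z.
- soap_carton: Bystander: wrapped soap in a brown carton with a white band, 85 x 55 x 34 mm, lying loose; origin under its centre.
- soap_bar: Bystander: bare cream soap bar, 74 x 50 x 30 mm, lying loose; origin under its centre.
- tape_roll: Bystander: brown roll of tape, 90 mm across, 48 mm high, lying flat and loose; origin under its centre.
- blank_stack: Bystander: stack of flat brown carton blanks, 120 x 80 x 36 mm, loose; origin under its centre.

How it is judged:
On the way, in this order (a step that is already met when the one before it is completed fails the run):
1. the orange flap is folded down flat (within 0.08 rad) while the cover is still open (more than 1.2 rad) (value of joint flap below 0.08 rad and value of joint cover above 1.2 rad), for 0.2 s.
2. the green cover is shut (within 0.05 rad) over the folded flap (value of joint cover below 0.05 rad and value of joint flap below 0.08 rad), for 0.2 s.
At the end, for the whole second after the job is handed in: The flap is folded flat (within 0.08 rad), the cover is shut over it (within 0.05 rad, about 8 mm at its edge) and at rest; the case stands upright and still within 25 mm of where it began, and so does every bystander (all of step 2 and velocity of joint cover between -0.05 and 0.05 rad/s and distance of each of crate, soap_carton, soap_bar, tape_roll, blank_stack from where it was at the start of the episode below 0.025 m and angle between crate's own z axis and vertical below 0.05 rad and linear speed of crate below 0.02 m/s); the robot touches nothing.
It fails at once if the case is shoved or lifted by more than 25 mm (distance of crate from where it was at the start of the episode above 0.025 m).
It fails at once if the case is tipped by more than 0.15 rad (angle between crate's own z axis and vertical above 0.15 rad).
It fails at once if a bystander is lifted, carried or pushed by more than 25 mm (distance of any of soap_carton, soap_bar, tape_roll, blank_stack from where it was at the start of the episode above 0.025 m).
It also fails if it takes over 61 s, if anything falls off the work surface, if the arm or the gripper's body presses on something with over 40 N, if the wrist force passes 120 N, or if a joint passes its speed limit or range.

ROBOT

A 6-joint arm with a two-finger parallel gripper is mounted at the origin on the work surface. World frame = base frame: x ahead of the robot, y to its left, z up, the work surface at z = 0. Lengths are in m, angles in rad, forces in N, time in s.
With the tool pointing down it reaches from about 0.3 to 0.875 m from the base axis. Payload 6.4 kg.
Tool frame: the origin (TCP) lies midway between the tips of the shut fingers; the grasp point (between the pads) lies 19 mm behind it; z points along the fingers, y is the line along which they close (so a half turn about z gives the same grasp; the last joint's range is limited). The gripper opens to 85 mm and grips with 20 to 120 N. Pads are 22 mm wide; open, the fingers measure 114 mm over their backs; the gripper's body (76 mm by 85 mm) begins 54 mm behind the grasp point. The pads swing forward as they close: fully open they stand 13 mm farther back than shut.
Start: joints at [-1.415, 0.181, 1.607, -0, 1.354, -0.206], TCP at [0.204, -0.538, 0.231] pointing down, gripper open.
Joint ranges: [-2.99, 2.99], [-0.89, 2.07], [0.3, 2.58], [-1.14, 4.28], [0, 2.63], [-3.12, 3.12]. Speed limits (rad/s): [2.57, 2.57, 3.01, 3.14, 3.14, 3.14].

INTERFACE

Orientations are given as a unit quaternion [w, x, y, z].
In Python, from bench import ctrl gives the robot as it stands.
- The arm moves only by the tool drive_tool, never from a script. Its argument "plan" is a list that holds one entry, the list of rows, each a list of 4 numbers: the shift along the tool's x, y, z scaled (see below), then the turn about the tool's z scaled (see below). In form: [[[x, y, z, roll], ...]]. A call has 1 to 12 rows; each row is the pose to reach, as a shift and turn from the pose commanded when the call began, along the tool's axes at that moment, turning the shorter way round; what a row does not reach only later rows make up. The controller multiplies each number of a shift by 400 mm and each number of a turn by 180 degrees. A row lasts 1/12 s, in which the tool goes at most 41.7 mm and 7.16 degrees, less where a joint would pass 70% of its speed; a pose out of reach is approached as far as the arm can. A call with a number of a shift or a turn outside -1 to 1 is refused whole. A call with a gripper value outside its range is refused whole. "jaw" is the closure, from 0 (fully open) to 1 (shut), set as the call begins (left out, the last holds). The fingers move at their own pace and stop on an object; the grip force is fixed at half the most. Time passes only in rows, so rows that repeat a pose let the fingers close. It gives the time, the measured TCP pose, the force, the opening and the grip force at its end, in the units of the state.
- ctrl.get_obs(): the state, without advancing time (a new reading comes with each control period).
- ctrl.camera(name): name is "scene" or "top" or "wrist"; returns (picture, depth): 480x640x3 uint8, red, green, blue; 480x640 float32, m along the optical axis (not along the pixel's ray), 0 where there is no reading.
- ctrl.camera_info(name): a dict with "camera_matrix" (3x3 intrinsics, pixels), "D" ([k1, k2, p1, p2, k3] as OpenCV has them; the pictures are not rectified), "R" (3x3) and "t" (3): a world point X has camera coordinates R X + t; the wrist camera has in their place "T_tool_cam" (4x4, takes a point from camera to tool coordinates, whose origin is the TCP and whose axes are the flange's). Camera axes: x right, y down, z forward; pixel columns grow to the right and rows downward; lengths in m; the calibration is good to about 2 mm. A picture is of the moment at which its call begins: read the wrist's pose just before it. camera_info takes no time and is no camera call.
- ctrl.hand_in(): hands the job in; it is judged then, once.
The state is a dict: "time_s": time; "q": joint angles; "dq": joint speeds; "joint_efforts": joint torques, N m; "eef_pos": TCP position; "eef_rot": TCP orientation; "wrist_force": force on the tool from outside, world axes, zero at the start; "torque": the same for the moment, N m; "opening": opening from 0.0 (shut) to 1.0 (fully open); "grasp_force": force on a finger pad.
Only numpy, scipy, OpenCV 4.12 (cv2) and the standard library are available. Lean on these libraries where they do the work, as an engineer would, in place of code of your own. Each camera call takes 0.05 s, during which the arm holds its last target. There are 200 camera calls.

## Working session

There is one attempt and no reset: what is moved stays moved. The work goes in short steps, Python scripts to look and compute and a tool call to move; the robot and the scene stay as the last step left them, time stands still between calls to the robot, and variables do not carry over. Pictures are saved under pics/ and viewed, at most 10 in all, crops included, and the job is handed in when it is done.

Besides the shell and the picture viewer there is one more tool, called after "Request:" as name(argument=value, ...), one argument or row to a line, values as JSON. drive_tool: Moves the arm, as the interface text tells. Its arguments: {"type":"object","properties":{"plan":{"type":"array"},"jaw":{"type":"number"}},"required":["plan"]}

```bash
mkdir -p pics; cat > h.py <<'E'
import numpy as np, cv2
from bench import ctrl
def snap(n,f):
    p,d=ctrl.camera(n); cv2.imwrite(f'pics/{f}.png',p[:,:,::-1]); np.savez(f'pics/{f}.npz',p=p,d=d); return p,d
def cloud(n,d):
    i=ctrl.camera_info(n); v,u=np.mgrid[:480,:640]
    uv=np.stack([u,v],-1).reshape(-1,1,2).astype(np.float64)
    xy=cv2.undistortPoints(uv,np.array(i['camera_matrix']),np.array(i['D'])).reshape(480,640,2)
    c=np.dstack([xy*d[...,None],d])
    return (c-np.array(i['t']))@np.array(i['R'])
E
python3 - <<'E'
from h import *
o=ctrl.get_obs(); print(o)
for n in('top','scene'):
    p,d=snap(n,n+'0'); P=cloud(n,d)
    hsv=cv2.cvtColor(p,cv2.COLOR_RGB2HSV)
    for nm,lo,hi in(('orange',(5,150,80),(20,255,255)),('green',(40,80,40),(90,255,255))):
        m=(cv2.inRange(hsv,lo,hi)>0)&(d>0); q=P[m]
        if len(q)>50: print(n,nm,len(q),np.percentile(q,[1,50,99],axis=0).round(3).tolist())
    print(ctrl.camera_info(n)['t'])
E
```

```text
{'time_s': 0.0, 'q': array([-1.41531351e+00,  1.81584731e-01,  1.60803208e+00,  8.96236705e-06,
        1.35377961e+00, -2.06287651e-01]), 'dq': array([ 2.77413933e-04,  6.61309180e-05,  6.73202261e-04, -5.80418727e-04,
       -3.82642718e-04,  1.59356852e-04]), 'joint_efforts': array([ 1.09977620e-03, -4.44869363e+01, -3.51332974e+01, -1.23642048e-04,
        9.03575012e-03, -1.34294581e-05]), 'eef_pos': array([ 0.203447  , -0.53720493,  0.23034795]), 'eef_rot': array([-9.01481178e-04,  9.83684599e-01,  1.79899408e-01,  2.72813423e-05]), 'wrist_force': array([-0.71899205,  0.53467793,  0.20905425]), 'torque': array([ 0.01227936,  0.00685984, -0.00194073]), 'grasp_force': 0.0, 'opening': 1.0012115377680584}
top orange 5837 [[0.347, -0.661, -0.635], [0.699, -0.079, 0.036], [1.58, 0.673, 0.194]]
top green 4036 [[0.454, 0.064, 0.094], [0.563, 0.093, 0.202], [0.683, 0.119, 0.259]]
[0.02027098 0.53377868 0.78758572]
scene orange 1446 [[-0.458, -1.535, -0.37], [0.399, -0.095, 0.004], [0.888, 0.589, 0.35]]
scene green 2404 [[0.466, 0.066, 0.103], [0.595, 0.095, 0.199], [0.691, 0.12, 0.259]]
[ 0.11676928 -0.3181133   1.34969391]
```

View pics/top0.png

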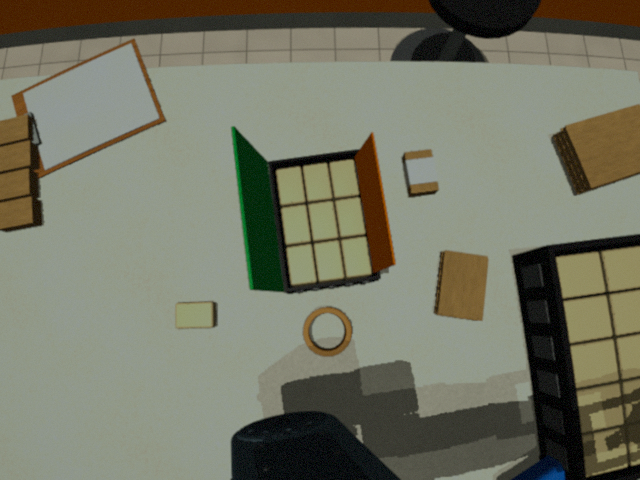

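View pics/scene0.png

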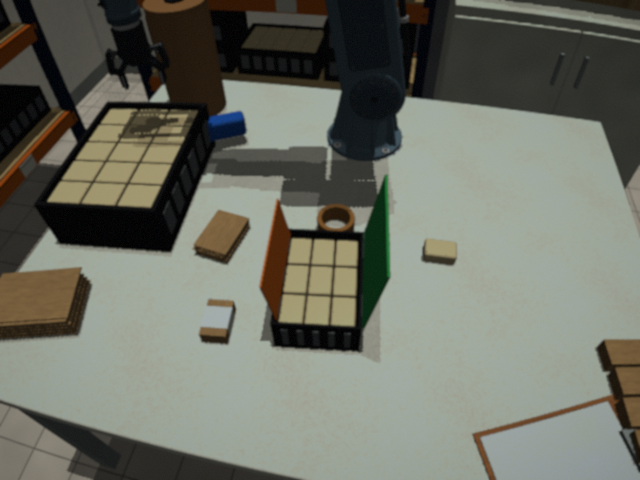

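The case is at about (325, 222) in the top view, with the green cover on the left (+y) and the orange flap on the right. The tape roll is in front of it at (328, 330), and the stack and carton are on the right.

```bash
python3 - <<'E'
from h import *
for n in('top','scene'):
    z=np.load(f'pics/{n}0.npz'); p,d=z['p'],z['d']; P=cloud(n,d); hsv=cv2.cvtColor(p,cv2.COLOR_RGB2HSV)
    box=(P[...,0]>.4)&(P[...,0]<.75)&(P[...,1]>-.16)&(P[...,1]<.2)&(d>0)
    for nm,lo,hi in(('orange',(3,150,60),(18,255,255)),('green',(40,80,30),(90,255,255))):
        m=(cv2.inRange(hsv,lo,hi)>0)&box&(P[...,2]>.09); m=cv2.erode(m.astype(np.uint8),np.ones((3,3)))>0
        q=P[m]
        if len(q)<50: print(n,nm,len(q));continue
        c=q.mean(0); nrm=np.linalg.svd(q-c,full_matrices=False)[2][2]
        print(n,nm,len(q),'c',c.round(4),'n',nrm.round(4),'zmax',np.percentile(q[:,2],99.5).round(4),'x',np.percentile(q[:,0],[.5,99.5]).round(3))
    s=box&(P[...,2]>.066)&(P[...,2]<.08)&(hsv[...,2]>120)
    q=P[s]; r=cv2.minAreaRect(q[:,:2].astype(np.float32)*1000); print(n,'soap',len(q),np.median(q[:,2]),r)
    rim=box&(P[...,2]>.084)&(P[...,2]<.096)&(hsv[...,2]<70)
    q=P[rim]; r=cv2.minAreaRect(q[:,:2].astype(np.float32)*1000); print(n,'rim',len(q),r)
    t=(P[...,2]>.02)&(P[...,2]<.06)&(P[...,0]>.3)&(P[...,0]<.8)&(abs(P[...,1])<.33)&(d>0)
    k,l,st,ce=cv2.connectedComponentsWithStats(t.astype(np.uint8))
    for i in range(1,k):
        if st[i,4]>150:
            q=P[l==i]; print('  obj',st[i,4],np.percentile(q,[1,99],axis=0).round(3).tolist())
E
```

```text
top orange 2259 c [ 0.5892 -0.0944  0.1492] n [-0.1229  0.9785  0.1658] zmax 0.1935 x [0.49  0.694]
top green 4240 c [0.564  0.0922 0.1933] n [ 0.1199 -0.9751  0.1867] zmax 0.2592 x [0.455 0.68 ]
top soap 7849 0.07311701157731212 ((583.443603515625, -10.603286743164062), (215.52005004882812, 144.70303344726562), 7.073079586029053)
top rim 1328 ((583.3558349609375, -9.329254150390625), (239.00672912597656, 171.0986785888672), 7.2499308586120605)
  obj 1279 [[0.645, -0.236, 0.023], [0.73, -0.175, 0.038]]
  obj 159 [[0.467, 0.054, 0.02], [0.69, 0.083, 0.06]]
  obj 2997 [[0.402, -0.323, 0.026], [0.527, -0.228, 0.039]]
  obj 1016 [[0.39, 0.198, 0.025], [0.439, 0.271, 0.034]]
  obj 907 [[0.339, -0.058, 0.023], [0.427, 0.028, 0.051]]
scene orange 1373 c [ 0.6107 -0.0911  0.1476] n [ 0.1232 -0.9793 -0.1607] zmax 0.1921 x [0.506 0.698]
scene green 2116 c [0.5951 0.0947 0.1919] n [ 0.1245 -0.9733  0.1927] zmax 0.259 x [0.474 0.691]
scene soap 5057 0.07278502380232027 ((583.0665893554688, -11.445182800292969), (212.95416259765625, 144.03355407714844), 7.295152187347412)
scene rim 1050 ((584.681884765625, -10.434181213378906), (241.9508056640625, 169.58192443847656), 7.105301856994629)
  obj 619 [[0.342, -0.058, 0.021], [0.425, 0.027, 0.051]]
  obj 1606 [[0.406, -0.324, 0.022], [0.532, -0.227, 0.039]]
  obj 596 [[0.393, 0.198, 0.021], [0.443, 0.271, 0.033]]
  obj 1116 [[0.648, -0.235, 0.021], [0.735, -0.176, 0.038]]
  obj 865 [[0.692, -0.078, 0.02], [0.714, 0.086, 0.06]]
```

Case centre is (0.5835, −0.010) with yaw 7.2°. The flap is at about 1.74 rad and the cover at about 1.76 rad. The panel top heights match: 0.193 m and 0.258 m, as expected.

```bash
cat >> h.py <<'E'
from scipy.spatial.transform import Rotation as Ro
C=np.array([.5835,-.010,0]); A=np.radians(7.2)
Rc=Ro.from_euler('z',A)
def rows(targets):
    "case-frame TCP targets -> scaled rows from the present pose"
    o=ctrl.get_obs(); q=o['eef_rot']; R=Ro.from_quat([q[1],q[2],q[3],q[0]]); M=R.as_matrix()
    yaw=np.arctan2(M[1,0],M[0,0]); roll=np.degrees(yaw-A)/180
    print('case-frame TCP',Rc.inv().apply(o['eef_pos']-C).round(4),'roll to go',roll.round(3),'F',o['wrist_force'].round(1),'t',o['time_s'])
    for t in targets:
        w=Rc.apply(t)+C; print(((w-o['eef_pos'])@M/.4).round(3).tolist())
E
python3 - <<'E'
from h import *
rows([[-.38,-.40,.33],[-.2,-.28,.33],[0,-.145,.33]])
E
```

```text
case-frame TCP [-0.4431 -0.4755  0.2305] roll to go 0.075 F [ 0.3 -0.2 -0.8] t 0.1
[0.198, -0.147, -0.249]
[0.705, -0.333, -0.248]
[1.27, -0.545, -0.248]
```

Request:
drive_tool(
  plan=[
    [[0,0,-0.1,0],[0,0,-0.2,0.02],[0.05,-0.04,-0.25,0.05],[0.14,-0.08,-0.25,0.075],[0.22,-0.12,-0.25,0.075],[0.3,-0.16,-0.25,0.075],[0.38,-0.2,-0.25,0.075],[0.46,-0.24,-0.25,0.075],[0.54,-0.28,-0.25,0.075],[0.62,-0.31,-0.25,0.075],[0.7,-0.33,-0.25,0.075],[0.7,-0.33,-0.25,0.075]],
  ],
  jaw=1,
)

```text
time_s: 1.1
eef_pos: [0.4221, -0.3114, 0.3311]
eef_rot: [-0.001, 0.998, 0.066, 0.001]
wrist_force: [-0.1, 0.3, -0.9]
opening: 0.0
grasp_force: 0.0
```

```bash
python3 - <<'E'
from h import *
rows([[0,-.145,.33],[0,-.145,.168]])
E
```

```text
case-frame TCP [-0.1979 -0.2788  0.3311] roll to go 0.002 F [-0.1  0.3 -0.9] t 1.1
[0.497, -0.332, 0.004]
[0.496, -0.331, 0.409]
```

Request:
drive_tool(
  plan=[
    [[0.09,-0.06,0,0],[0.18,-0.12,0,0],[0.26,-0.18,0,0],[0.34,-0.23,0,0],[0.42,-0.28,0,0],[0.495,-0.33,0.02,0],[0.495,-0.33,0.1,0],[0.495,-0.33,0.18,0],[0.495,-0.33,0.26,0],[0.495,-0.33,0.34,0],[0.495,-0.33,0.405,0],[0.495,-0.33,0.405,0]],
  ],
)

```text
time_s: 2.1
eef_pos: [0.5942, -0.158, 0.162]
eef_rot: [-0.003, 0.998, 0.063, -0.005]
wrist_force: [-1.3, -0.5, -1.2]
opening: 0.001
grasp_force: 0.0
```

```bash
python3 - <<'E'
from h import *
snap('scene','scene1')
r=.085;h=.012
rows([[0,-.075+r*np.cos(t)-.002*np.sin(t)-h,.084+r*np.sin(t)+.002*np.cos(t)] for t in np.linspace(1.75,0,12)])
E
```

```text
case-frame TCP [-0.0064 -0.1491  0.1656] roll to go 0.0 F [ 0.  -0.4 -0.3] t 2.15
[0.016, -0.112, -0.004]
[0.016, -0.146, -0.008]
[0.016, -0.18, -0.007]
[0.016, -0.213, 0.0]
[0.016, -0.245, 0.012]
[0.016, -0.274, 0.029]
[0.016, -0.3, 0.05]
[0.016, -0.323, 0.075]
[0.017, -0.341, 0.103]
[0.017, -0.355, 0.134]
[0.017, -0.364, 0.167]
[0.017, -0.367, 0.2]
```

View pics/scene1.png

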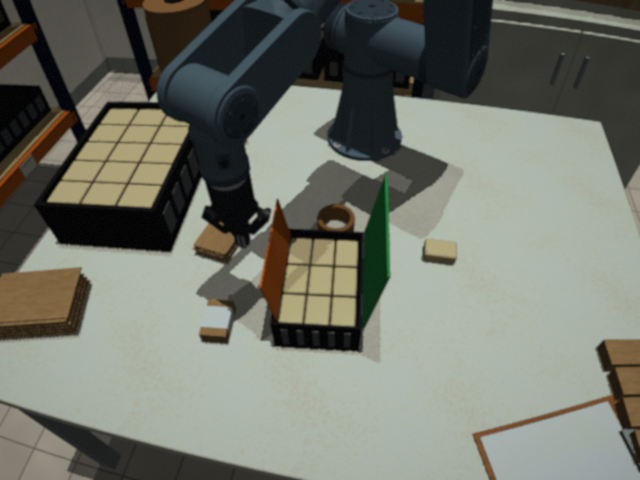

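The gripper is outside the flap, with its tip at about (243, 240), and everything is clear. Now I push the flap over along an arc.

Request:
drive_tool(
  plan=[
    [[0.015,-0.06,0,0],[0.015,-0.11,0,0],[0.015,-0.145,0,0],[0.015,-0.18,0,0],[0.015,-0.213,0.004,0],[0.015,-0.245,0.016,0],[0.015,-0.274,0.033,0],[0.015,-0.3,0.054,0],[0.015,-0.323,0.08,0],[0.015,-0.341,0.108,0],[0.015,-0.355,0.138,0],[0.015,-0.364,0.17,0]],
  ],
)

```text
time_s: 3.15
eef_pos: [0.5857, -0.0133, 0.0996]
eef_rot: [-0.0, 0.998, 0.063, -0.0]
wrist_force: [0.4, 0.5, 0.5]
opening: 0.0
grasp_force: 0.4
```

```bash
python3 - <<'E'
from h import *
rows([[0,0,.086],[0,0,.083]])
E
```

```text
case-frame TCP [ 0.0018 -0.0035  0.0996] roll to go 0.0 F [0.4 0.5 0.5] t 3.15
[-0.004, -0.009, 0.034]
[-0.004, -0.009, 0.042]
```

Request:
drive_tool(
  plan=[
    [[0,-0.005,0.01,0],[0,-0.005,0.02,0],[0,-0.005,0.028,0],[0,-0.005,0.036,0],[0,-0.005,0.042,0],[0,-0.005,0.046,0],[0,-0.005,0.046,0],[0,-0.005,0.046,0],[0,-0.005,0.046,0]],
  ],
)

```text
time_s: 3.9
eef_pos: [0.5863, -0.0126, 0.0858]
eef_rot: [0.0, 0.998, 0.063, 0.0]
wrist_force: [-9.4, 1.7, 18.9]
opening: -0.001
grasp_force: 9.4
```

```bash
python3 - <<'E'
from h import *
rows([])
p,d=snap('scene','scene2'); P=cloud('scene',d); hsv=cv2.cvtColor(p,cv2.COLOR_RGB2HSV)
q=Rc.inv().apply((P-C).reshape(-1,3)).reshape(P.shape)
m=(cv2.inRange(hsv,(3,150,60),(18,255,255))>0)&(abs(q[...,0])<.1)&(abs(q[...,1])<.1)&(q[...,2]>.06)
s=q[m]; print(len(s),np.percentile(s,[1,50,99],axis=0).round(4)); 
X=np.c_[s[:,1],np.ones(len(s))]; print(np.linalg.lstsq(X,s[:,2],rcond=None)[0])
E
```

```text
case-frame TCP [ 0.0025 -0.003   0.0858] roll to go 0.0 F [-9.4  1.7 18.9] t 3.9
2340 [[-0.0573 -0.0792  0.0705]
 [ 0.0522 -0.0292  0.0858]
 [ 0.0991  0.0322  0.128 ]]
[0.00671026 0.08648081]
```

The flap reads flat (slope 0.007, upper face at 0.086 m) with 19 N on the finger. Next I lift and go around the cover.

Request:
drive_tool(
  plan=[
    [[0,0,-0.05,0],[0,0,-0.14,0],[0,0,-0.23,0],[0,0,-0.32,0],[0,0,-0.41,0],[0,0,-0.5,0],[0,0,-0.58,0],[0,0,-0.65,0],[0,-0.09,-0.65,0],[0,-0.18,-0.65,0],[0,-0.27,-0.65,0],[0,-0.36,-0.65,0]],
  ],
)

```text
time_s: 4.95
eef_pos: [0.5677, 0.1315, 0.3437]
eef_rot: [0.0, 0.998, 0.062, 0.001]
wrist_force: [0.7, 1.0, -0.5]
opening: 0.0
grasp_force: 0.0
```

```bash
python3 - <<'E'
from h import *
rows([[0,.19,.34],[0,.19,.222]])
p,d=snap('top','top2'); P=cloud('top',d); hsv=cv2.cvtColor(p,cv2.COLOR_RGB2HSV)
q=Rc.inv().apply((P-C).reshape(-1,3)).reshape(P.shape)
for nm,lo,hi in(('orange',(3,150,60),(18,255,255)),('green',(40,80,30),(90,255,255))):
    m=(cv2.inRange(hsv,lo,hi)>0)&(abs(q[...,0])<.115)&(abs(q[...,1])<.16)&(q[...,2]>.06)&(q[...,2]<.3); s=q[m]
    if len(s)>50:
        c=s.mean(0); print(nm,len(s),c.round(3),np.linalg.svd(s-c,full_matrices=False)[2][2].round(3),np.percentile(s[:,1:],[1,99],axis=0).round(3).tolist())
E
```

```text
case-frame TCP [0.0021 0.1423 0.3437] roll to go -0.0 F [ 0.7  1.  -0.5] t 4.95
[-0.005, -0.119, 0.009]
[-0.006, -0.119, 0.304]
orange 2185 [ 0.034 -0.01   0.085] [-0.012 -0.037  0.999] [[-0.079, 0.066], [0.034, 0.089]]
green 4305 [-0.011  0.103  0.187] [ 0.002  0.982 -0.19 ] [[0.085, 0.092], [0.12, 0.259]]
```

View pics/top2.png

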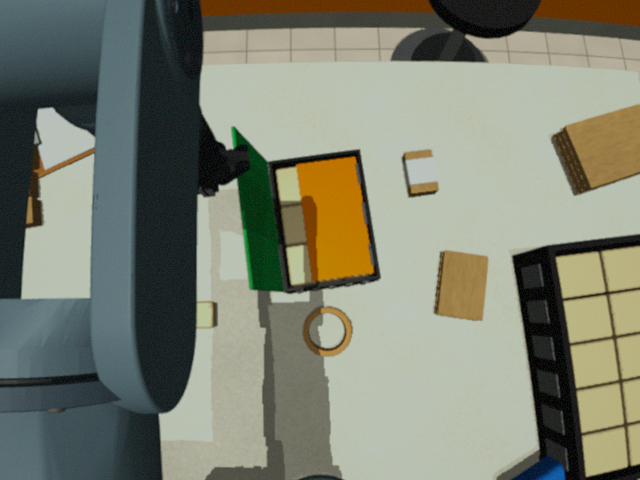

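The flap lies flat in the case (300–375, 165–280) and the cover is still open. Next I move outside the cover and lower the tool.

Request:
drive_tool(
  plan=[
    [[-0.005,-0.06,0,0],[-0.005,-0.12,0,0],[-0.005,-0.12,0.03,0],[-0.005,-0.12,0.1,0],[-0.005,-0.12,0.17,0],[-0.005,-0.12,0.24,0],[-0.005,-0.12,0.3,0],[-0.005,-0.12,0.3,0],[-0.005,-0.12,0.3,0]],
  ],
)

```text
time_s: 5.75
eef_pos: [0.5591, 0.1772, 0.2218]
eef_rot: [0.0, 0.998, 0.063, -0.001]
wrist_force: [-0.4, 0.0, 0.8]
opening: 0.003
grasp_force: 0.0
```

```bash
python3 - <<'E'
from h import *
r=.14;h=.012
rows([[0,.085-r*np.cos(t)+.006*np.sin(t)+h,.091+r*np.sin(t)+.006*np.cos(t)] for t in np.linspace(1.76,0,21)])
E
```

```text
case-frame TCP [-0.0008  0.1888  0.2218] roll to go -0.0 F [-0.4  0.   0.8] t 5.75
[0.002, 0.149, -0.014]
[0.002, 0.179, -0.02]
[0.002, 0.21, -0.023]
[0.002, 0.241, -0.023]
[0.002, 0.271, -0.021]
[0.002, 0.302, -0.016]
[0.002, 0.332, -0.008]
[0.002, 0.361, 0.002]
[0.002, 0.389, 0.015]
[0.002, 0.416, 0.03]
[0.002, 0.441, 0.048]
[0.002, 0.465, 0.067]
[0.002, 0.487, 0.089]
[0.002, 0.506, 0.113]
[0.002, 0.524, 0.138]
[0.002, 0.54, 0.164]
[0.003, 0.553, 0.192]
[0.003, 0.563, 0.221]
[0.003, 0.571, 0.251]
[0.003, 0.577, 0.281]
[0.003, 0.579, 0.312]
```

Request:
drive_tool(
  plan=[
    [[0,0.06,-0.01,0],[0,0.12,-0.015,0],[0,0.16,-0.02,0],[0,0.195,-0.022,0],[0,0.225,-0.023,0],[0,0.256,-0.022,0],[0,0.287,-0.018,0],[0,0.317,-0.012,0],[0,0.347,-0.003,0],[0,0.375,0.008,0],[0,0.403,0.022,0],[0,0.416,0.03,0]],
  ],
)

```text
time_s: 6.75
eef_pos: [0.5804, 0.0112, 0.2095]
eef_rot: [0.0, 0.998, 0.063, -0.001]
wrist_force: [0.1, 1.8, 2.1]
opening: -0.0
grasp_force: 0.8
```

```bash
python3 - <<'E'
from h import *
r=.14;h=.012
rows([[0,.085-r*np.cos(t)+.006*np.sin(t)+h,.091+r*np.sin(t)+.006*np.cos(t)] for t in np.linspace(.968,0,12)])
E
```

```text
case-frame TCP [-0.0004  0.0214  0.2095] roll to go -0.0 F [0.1 1.8 2.1] t 6.75
[0.001, -0.003, -0.0]
[0.001, 0.023, 0.017]
[0.001, 0.046, 0.037]
[0.001, 0.068, 0.058]
[0.001, 0.088, 0.082]
[0.001, 0.106, 0.107]
[0.001, 0.121, 0.134]
[0.001, 0.134, 0.162]
[0.001, 0.145, 0.191]
[0.001, 0.153, 0.22]
[0.002, 0.158, 0.251]
[0.002, 0.161, 0.281]
```

Request:
drive_tool(
  plan=[
    [[0,0.023,0.017,0],[0,0.046,0.037,0],[0,0.068,0.058,0],[0,0.088,0.082,0],[0,0.106,0.107,0],[0,0.121,0.134,0],[0,0.134,0.162,0],[0,0.145,0.191,0],[0,0.153,0.22,0],[0,0.158,0.245,0],[0,0.16,0.265,0],[0,0.16,0.275,0]],
  ],
)

```text
time_s: 7.75
eef_pos: [0.5879, -0.0503, 0.0991]
eef_rot: [-0.0, 0.998, 0.063, -0.001]
wrist_force: [-0.7, 0.9, 0.1]
opening: 0.0
grasp_force: 0.4
```

```bash
python3 - <<'E'
from h import *
rows([[0,-.04,.097],[0,-.04,.094]])
E
```

```text
case-frame TCP [-0.0007 -0.0405  0.0991] roll to go 0.0 F [-0.7  0.9  0.1] t 7.75
[0.002, -0.001, 0.005]
[0.002, -0.001, 0.013]
```

Request:
drive_tool(
  plan=[
    [[0,0,0.004,0],[0,0,0.008,0],[0,0,0.012,0],[0,0,0.014,0],[0,0,0.014,0],[0,0,0.014,0],[0,0,0.014,0],[0,0,0.014,0]],
  ],
)

```text
time_s: 8.42
eef_pos: [0.5888, -0.0502, 0.097]
eef_rot: [0.0, 0.998, 0.063, 0.0]
wrist_force: [-6.3, 0.5, 8.6]
opening: 0.001
grasp_force: 4.7
```

Request:
drive_tool(
  plan=[
    [[0,0,-0.03,0],[0,0,-0.1,0],[0,0,-0.18,0],[0,0,-0.26,0],[0,0,-0.34,0],[0,0,-0.42,0],[0,0.09,-0.45,0],[0,0.18,-0.45,0],[0,0.27,-0.45,0],[0,0.36,-0.45,0],[0,0.4,-0.45,0],[0,0.4,-0.45,0]],
  ],
)

```text
time_s: 9.42
eef_pos: [0.6089, -0.213, 0.2758]
eef_rot: [0.001, 0.998, 0.061, 0.0]
wrist_force: [0.3, 0.4, -0.4]
opening: 0.0
grasp_force: 0.0
```

```bash
python3 - <<'E'
from h import *
rows([])
for n in('top','scene'):
    p,d=snap(n,n+'3'); P=cloud(n,d); hsv=cv2.cvtColor(p,cv2.COLOR_RGB2HSV)
    q=Rc.inv().apply((P-C).reshape(-1,3)).reshape(P.shape)
    m=(cv2.inRange(hsv,(40,80,30),(90,255,255))>0)&(abs(q[...,0])<.15)&(abs(q[...,1])<.15)&(q[...,2]>.06)&(q[...,2]<.3); m=cv2.erode(m.astype(np.uint8),np.ones((5,5)))>0
    s=q[m]
    if len(s)>50:
        c=s.mean(0); print(n,len(s),c.round(4),np.linalg.svd(s-c,full_matrices=False)[2][2].round(4),cv2.minAreaRect(s[:,:2].astype(np.float32)*1000))
E
```

```text
case-frame TCP [-0.0003 -0.2046  0.2758] roll to go -0.001 F [ 0.3  0.4 -0.4] t 9.4167
top 10593 [-0.0036 -0.0016  0.0977] [ 0.0012 -0.0014  1.    ] ((-0.9759979248046875, -0.18483734130859375), (232.9847412109375, 161.4300079345703), 0.11897704005241394)
scene 6770 [0.0136 0.0004 0.0974] [6.e-04 7.e-04 1.e+00] ((4.155235290527344, -0.667755126953125), (160.1215057373047, 235.50396728515625), 89.98419189453125)
```

View pics/scene3.png

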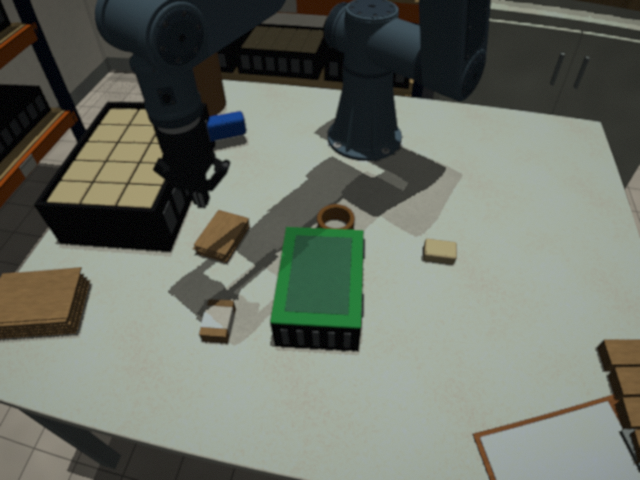

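The cover is shut: its plane is level to about 0.001 rad at 0.097 m. The case hasn't moved, the bystanders look undisturbed, and the gripper is clear at (200, 195).

```bash
python3 -c "
from bench import ctrl
print(ctrl.hand_in())"
```

```text
the job is handed in; nothing more can be done
None
```

The orange flap is folded flat and the green cover is shut over it; the case and loose items look unmoved, and I handed the job in with the arm clear at about 9.5 s, though the hand-in returned no verdict.

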